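# Put the flat ruler away in the desk tray

### The job

Put the aluminium ruler away. It lies too flat to grip, so slide it along the bench until one end sticks out over the front edge, take it by that end, and lay it gently down flat, without dropping it, in the wide compartment of the wooden desk tray. Do not let it fall to the floor, and leave the other things on the bench where they are.

Things in the scene. Friction and masses are not known exactly. Their poses are not given: they have to be found in the camera images.
- ruler_center (a point): Centre (half-way up) of the loose aluminium ruler, 200 x 30 x 2.5 mm, about 45 g, black marks along one long edge. Local x along its length, y across, z up. At the start it lies flat on the bench, within 0.4 rad of square to the front edge and 30 mm or more behind it. A fingertip pressed on it (5 to 20 N) drags it along: fingertips hold it better than the bench does.
- ruler_end_a (a point): Middle of the ruler's end at local x = +100 mm; this end points to the front edge at the start.
- ruler_end_b (a point): Middle of the ruler's other end, local x = -100 mm, marked by a small black dot (hanging hole); it points to the robot at the start.
- bench_edge (a point): A point on the front edge of the walnut-effect bench top, at z = 0. This edge is the straight side farthest from the robot; it runs along y through this point over the whole width of the bench. Beyond it (greater x) is free air down to the floor. The top is 30 mm thick, with no part under it that sticks out past the edge. Axes as the world's.
- tray_bay (a point): Centre of the floor of the wide, empty compartment of the open plywood desk tray (fixed, 252 x 131 mm outside, walls 3 mm thick, 24 mm above the bench). Local x along the tray, z up. The compartment is 246 mm (x) by 96 mm (y); its floor is 4 mm above the bench. On its -y side a divider (20 mm above the bench) parts off a narrow compartment, 26 mm wide, with pencil and eraser.
- bowl: Empty white ceramic ramen bowl, loose, 170 mm across the rim, 74 mm high; origin at the centre of its underside.
- sugar_jar: Lidded sugar jar, white stoneware with a wooden lid, loose, 94 mm across, 119 mm high; origin at the centre of its underside.
- game_case: Plastic game case lying flat, loose, 105 (local x) x 170 (local y) x 11 mm, held shut by a steel spring clip at the middle of its local +x edge (the clip reaches 61 mm out from the centre and 15 mm up); origin at the centre of its underside.
- spoon_rest: Stainless spoon rest, loose: a round shallow pan 86 mm across and 11 mm high whose centre underneath is the origin, with a flat handle reaching 115 mm along local +x.
- chopstick_a: One aluminium chopstick, loose, 228 mm long, 7 mm thick, lying along its local x; origin under its middle.
- chopstick_b: The other aluminium chopstick, the same, lying beside the first.
- pencil: Pencil, loose, 170 mm long, 7 mm thick, lying along its local x in the narrow compartment of the tray; origin under its middle.
- eraser: Eraser, loose, 34 x 17 x 12 mm, in the narrow compartment of the tray; origin under its middle.
There are look-alikes about, which are no part of the job. Of the things that look like the part that bears ruler_center, the middle-sized one is meant.

How it is judged:
By the outcome, as a careful person would: the job done as asked, in the order asked, and still so for the second after the job is handed in, with the robot touching nothing.
It also fails if it takes over 64 s, if anything falls off the work surface, if the arm or the gripper's body presses on something with over 40 N, if the wrist force passes 120 N, or if a joint passes its speed limit or range.

### The arm

A 6-joint arm with a two-finger parallel gripper is mounted at the origin on the work surface. World frame = base frame: x ahead of the robot, y to its left, z up, the work surface at z = 0. Lengths are in m, angles in degrees, forces in N, time in s.
With the tool pointing down it reaches from about 0.3 to 0.75 m from the base axis. Payload 8.5 kg.
Tool frame: the origin (TCP) lies at the very end of the fingers, on their centre line; the grasp point (between the pads) lies 19 mm behind it (env.pinch_z is the distance from the TCP to the grasp point, in m); z points along the fingers, y is the line along which they close (so a half turn about z gives the same grasp; the last joint's range is limited). The gripper opens to 85 mm and grips with 20 to 120 N. Pads are 22 mm wide; open, the fingers measure 114 mm over their backs; the gripper's body (76 mm by 85 mm) begins 54 mm behind the grasp point. The pads swing forward as they close: fully open they stand 13 mm farther back than shut.
Start: joints at [-78.341, 21.807, 74.336, -0, 83.858, -12.336], TCP at [0.224, -0.502, 0.231] pointing down, gripper open.
Joint ranges: [-178.18, 178.18], [-50.72, 133.34], [12.68, 142.11], [-81.47, 261.47], [9.98, 163.14], [-165.26, 165.26]. Speed limits (degrees/s): [136.94, 136.94, 180, 180, 180, 180].

### API

Orientations are given as a 3x3 rotation matrix whose columns are the frame's x, y, z axes.
In Python, from rig import env, viewer gives the robot as it stands.
- The arm moves only by the tool drive_tool, never from a script. Its argument "series" is a list of rows, each a list of 3 entries, a list of its own where there are three numbers: the shift along the tool's x, y, z in m, then the turn about the tool's z in degrees, then the finger opening in m, from 0 to 0.0854. A call has 1 to 20 rows; each row is the pose to reach, as a shift and turn from the pose commanded when the call began, along the tool's axes at that moment; what a row does not reach only later rows make up. A row lasts 1/10 s, in which the tool goes at most 50 mm and 8.59 degrees, less where a joint would pass 70% of its speed; a pose out of reach is approached as far as the arm can. A call with a gripper value outside its range is refused whole. The fingers move at their own pace and stop on an object; "newtons" is the grip in N (left out, the last holds). Time passes only in rows, so rows that repeat a pose let the fingers close. It gives the time, the measured TCP pose, the force, the opening and the grip force at its end, in the units of the state.
- env.observe(): the state, without advancing time (a new reading comes with each control period).
- viewer.get_image(name): name is "side" or "top"; returns a dict with "img" (400x640x3 uint8, red, green, blue), "depth" (400x640 float32, m along the optical axis (not along the pixel's ray), 0 where there is no reading), "camera_matrix" (3x3 intrinsics, pixels), "distortion" ([k1, k2, p1, p2, k3] as OpenCV has them; the pictures are not rectified), "rvec" (rotation vector, rad) and "tvec" (3), from world to camera coordinates, as OpenCV has them. Camera axes: x right, y down, z forward; pixel columns grow to the right and rows downward; lengths in m; the calibration is good to about 2 mm. A picture is of the moment at which its call begins.
- env.close_job(): hands the job in; it is judged then, once.
The state is a dict: "time_s": time; "q": joint angles; "qvel": joint speeds; "joint_efforts": joint torques, N m; "position": TCP position; "tool_rot": TCP orientation; "ft_force": force on the tool from outside, world axes, zero at the start; "wrist_torque": the same for the moment, N m; "grip_width": finger opening in m; "gripper_force": force on a finger pad.
Only numpy, scipy, OpenCV 4.12 (cv2) and the standard library are available. Lean on these libraries where they do the work, as an engineer would, in place of code of your own. Each camera call takes 0.05 s, during which the arm holds its last target. There are 200 camera calls.

## Working session

There is one attempt and no reset: what is moved stays moved. The work goes in short steps, Python scripts to look and compute and a tool call to move; the robot and the scene stay as the last step left them, time stands still between calls to the robot, and variables do not carry over. Pictures are saved under pics/ and viewed, at most 12 in all, crops included, and the job is handed in when it is done.

Besides the shell and the picture viewer there is one more tool, called after "Emit:" by a JSON object that holds its "fn" and its "kwargs", one argument or row to a line. drive_tool: Moves the arm, as the interface text tells. Its arguments: {"type":"object","properties":{"series":{"type":"array"},"newtons":{"type":"number"}},"required":["series"]}

```bash
mkdir -p pics; cat > h.py <<'E'
import numpy as np, cv2
from rig import env, viewer
def grab(n,f=None):
    d=viewer.get_image(n)
    if f: cv2.imwrite('pics/'+f,d['img'][:,:,::-1])
    return d
def px2w(d,uv,z):
    uv=np.array(uv,float).reshape(-1,1,2)
    n=cv2.undistortPoints(uv,np.array(d['camera_matrix']),np.array(d['distortion'])).reshape(-1,2)
    R,_=cv2.Rodrigues(np.array(d['rvec'],float));t=np.array(d['tvec'],float).ravel()
    c=-R.T@t; r=np.c_[n,np.ones(len(n))]@R
    return c+r*((z-c[2])/r[:,2])[:,None]
def w2px(d,P):
    return cv2.projectPoints(np.array(P,float).reshape(-1,3),np.array(d['rvec'],float),np.array(d['tvec'],float),np.array(d['camera_matrix']),np.array(d['distortion']))[0].reshape(-1,2)
E
python3 - <<'E'
from h import *
d=grab('top','t0.png');s=grab('side','s0.png')
for k in(d,s):
    R,_=cv2.Rodrigues(np.array(k['rvec'],float));print(-R.T@np.array(k['tvec']).ravel())
o=env.observe();print(o['time_s'],o['tool_rot'],o['position'],env.pinch_z)
E
```

```text
[0.18626757 0.01410845 1.61241831]
[ 0.35669255 -1.26478409  1.57780978]
0.1 [[ 9.13555552e-01  4.06713897e-01 -2.42584899e-04]
 [ 4.06713853e-01 -9.13554680e-01  1.29943719e-03]
 [ 3.06884592e-04 -1.28577070e-03 -9.99999126e-01]] [ 0.22362607 -0.50220388  0.23077534] 0.0187
```

View pics/t0.png

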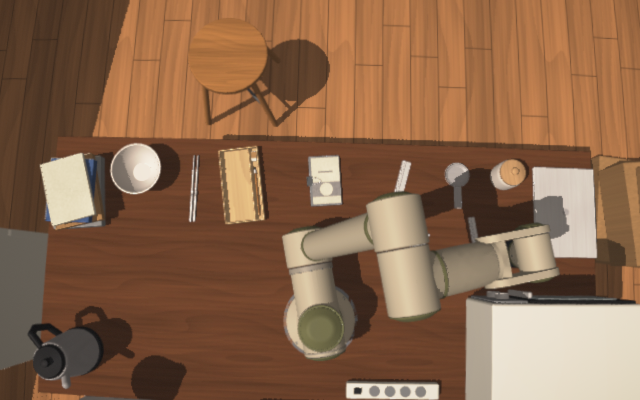

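View pics/s0.png

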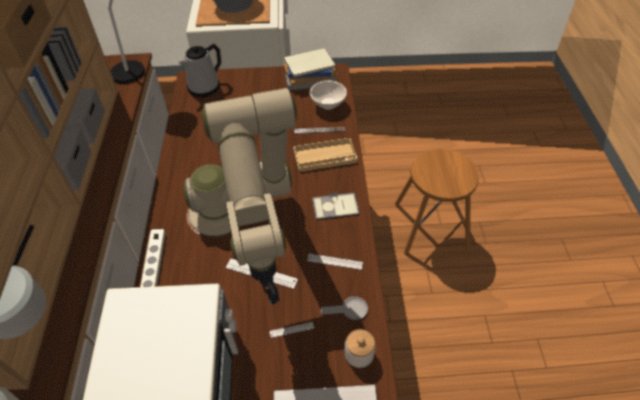

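The top view shows the bench edge at row ~140, the tray at (242,185), the case at (324,180), and a ruler at (402,177). The side view shows three ruler-like strips at (262,273), (335,262) and (292,330). Next I measure their lengths.

```bash
python3 - <<'E'
from h import *
s=cv2.imread('pics/s0.png');t=cv2.imread('pics/t0.png')
a=cv2.resize(s[235:345,215:395],None,fx=4.4,fy=4.4,interpolation=cv2.INTER_CUBIC)[:,:792]
cv2.imwrite('pics/c1.png',a)
d=grab('side');
for n,c in dict(s1=(262,273),s2=(335,262),s3=(292,330)).items():
    g=d['img'].astype(int); m=((g.min(2)>115)).astype(np.uint8)
    k,l,st,_=cv2.connectedComponentsWithStats(m)
    i=l[c[1]-3:c[1]+4,c[0]-3:c[0]+4].max()
    ys,xs=np.nonzero(l==i); W=px2w(d,np.c_[xs,ys],0.0025)[:,:2].astype(np.float32)
    r=cv2.minAreaRect(W); print(n,st[i],r,cv2.boxPoints(r).round(3).tolist())
t=grab('top')
for nm,uv,z in [('edge',[(60,138),(150,140),(300,143),(400,145),(590,149)],0),('tray',[(219,149),(259,146),(266,220),(225,223)],0.024),('case',[(309,157),(338,156),(341,205),(311,206)],.011),('rul',[(402,162),(410,163)],.0025)]:
    print(nm,px2w(t,uv,z).round(3)[:,:2].tolist())
E
```

```text
s1 [     0      0    640    400 212696] ((0.37251603603363037, 0.44516462087631226), (2.4716851711273193, 4.065221786499023), 85.56929016113281) [[-1.7489999532699585, -0.6299999952316284], [2.303999900817871, -0.9440000057220459], [2.494999885559082, 1.5199999809265137], [-1.559000015258789, 1.8339999914169312]]
s2 [320 256  43  13 315] ((0.4668460488319397, -0.26599249243736267), (0.032743439078330994, 0.1559528112411499), 75.64682006835938) [[0.3869999945163727, -0.2630000114440918], [0.5379999876022339, -0.3009999990463257], [0.5460000038146973, -0.26899999380111694], [0.39500001072883606, -0.23100000619888306]]
s3 [     0      0    640    400 212696] ((0.37251603603363037, 0.44516462087631226), (2.4716851711273193, 4.065221786499023), 85.56929016113281) [[-1.7489999532699585, -0.6299999952316284], [2.303999900817871, -0.9440000057220459], [2.494999885559082, 1.5199999809265137], [-1.559000015258789, 1.8339999914169312]]
edge [[0.593, 0.937], [0.592, 0.609], [0.595, 0.085], [0.599, -0.261], [0.611, -0.95]]
tray [[0.56, 0.359], [0.574, 0.223], [0.323, 0.188], [0.309, 0.324]]
case [[0.544, 0.052], [0.551, -0.047], [0.382, -0.061], [0.376, 0.04]]
rul [[0.538, -0.268], [0.536, -0.295]]
```

View pics/c1.png

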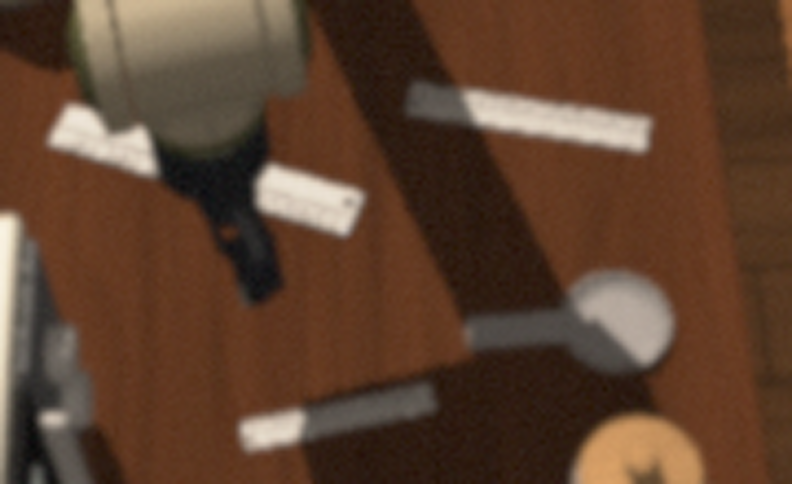

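The crop shows three strips. The middle-sized one runs from crop (408,100) to (650,133), and the bench edge is at crop u≈720. Next: the precise edge and end positions, and the tray.

```bash
python3 - <<'E'
from h import *
d=grab('side')
f=lambda L:[(215+(u+.5)/4.4-.5,235+(v+.5)/4.4-.5) for u,v in L]
for n,L,z in [('mid',[(408,100),(651,134)],.0025),('big',[(58,125),(357,215)],.0025),('small',[(240,438),(436,395)],.0025),('edge',[(702,0),(722,150),(765,484)],0),('spoon',[(468,330),(675,322)],.005)]:
    P=px2w(d,f(L),z)[:,:2];print(n,P.round(3).tolist(),np.linalg.norm(P[1]-P[0]).round(3))
t=cv2.imread('pics/t0.png')
cv2.imwrite('pics/c2.png',np.hstack([cv2.resize(t[130:230,205:275],None,fx=5.5,fy=5.5,interpolation=3),cv2.resize(t[130:230,375:445],None,fx=5.5,fy=5.5,interpolation=3)]))
# edge from top gradient
d=grab('top')
for u in (100,190,290,360,390,440):
    c=d['img'][125:155,u-6:u+7].astype(float).sum(2).mean(1);print(u,c.round().astype(int).tolist())
E
```

```text
mid [[0.348, -0.238], [0.546, -0.284]] 0.204
big [[0.056, -0.245], [0.302, -0.345]] 0.266
small [[0.209, -0.532], [0.358, -0.506]] 0.151
edge [[0.605, -0.151], [0.603, -0.302], [0.598, -0.592]] 0.151
spoon [[0.385, -0.454], [0.546, -0.458]] 0.161
100 [362, 369, 373, 374, 380, 384, 385, 387, 387, 387, 381, 322, 239, 220, 223, 226, 228, 225, 218, 217, 223, 223, 219, 213, 214, 219, 216, 200, 173, 150]
190 [371, 371, 371, 370, 370, 371, 371, 371, 370, 369, 369, 369, 362, 290, 237, 226, 227, 220, 216, 219, 223, 224, 228, 230, 227, 227, 232, 231, 224, 216]
290 [361, 362, 363, 363, 363, 362, 362, 362, 361, 360, 332, 214, 192, 193, 192, 190, 194, 225, 231, 229, 233, 237, 234, 224, 219, 220, 223, 226, 223, 218]
360 [388, 389, 389, 390, 390, 390, 390, 391, 391, 391, 391, 389, 359, 234, 206, 206, 206, 201, 195, 222, 227, 228, 223, 218, 219, 222, 226, 229, 226, 227]
390 [385, 384, 384, 385, 385, 386, 386, 386, 387, 388, 386, 386, 385, 364, 236, 205, 206, 205, 200, 194, 219, 228, 232, 233, 229, 222, 219, 224, 229, 225]
440 [370, 369, 368, 368, 368, 368, 369, 369, 369, 370, 368, 368, 368, 368, 365, 331, 235, 198, 196, 194, 184, 213, 226, 229, 227, 232, 235, 229, 219, 217]
```

View pics/c2.png

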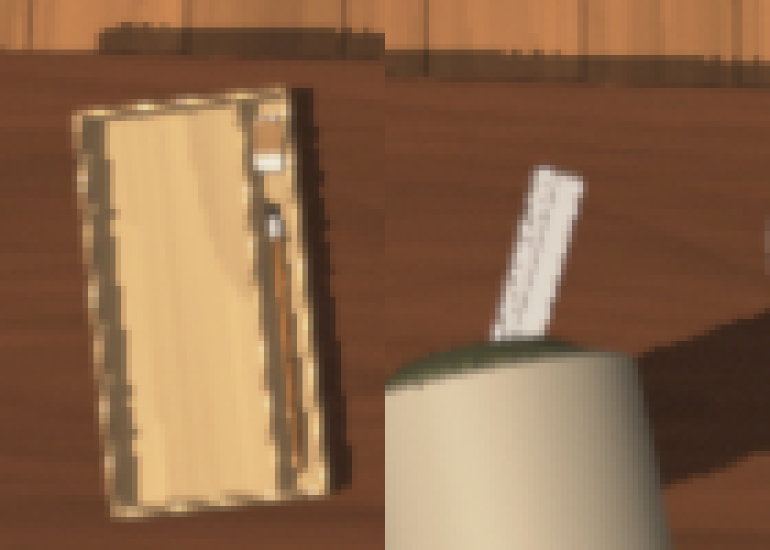

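Middle ruler: end A (0.545,-0.284), end B (0.348,-0.238), heading −13°, edge at x≈0.602. I move above its centre with the fingers closed.

Emit:
{"fn": "drive_tool", "kwargs": {
  "series": [
    [[0.15, -0.065, 0.05], 18, 0],
    [[0.3, -0.13, 0.1], 37, 0],
    [[0.3, -0.13, 0.1], 37, 0],
    [[0.3, -0.13, 0.1], 37, 0],
    [[0.3, -0.13, 0.1], 37, 0],
    [[0.3, -0.13, 0.1], 37, 0],
    [[0.3, -0.13, 0.1], 37, 0],
    [[0.3, -0.13, 0.15], 37, 0],
    [[0.3, -0.13, 0.19], 37, 0],
    [[0.3, -0.13, 0.215], 37, 0],
    [[0.3, -0.13, 0.215], 37, 0]
  ],
  "newtons": 40
}}

```text
time_s: 1.4
position: [0.4437, -0.2604, 0.0136]
tool_rot: [[0.974, -0.225, -0.005], [-0.225, -0.974, 0.004], [-0.005, -0.003, -1.0]]
ft_force: [0.7, -0.5, 0.8]
grip_width: 0.0
gripper_force: 0.0
```

Emit:
{"fn": "drive_tool", "kwargs": {
  "series": [
    [[0, 0, 0.008], 0, 0],
    [[0, 0, 0.011], 0, 0],
    [[0, 0, 0.012], 0, 0],
    [[0, 0, 0.0125], 0, 0],
    [[0, 0, 0.0125], 0, 0]
  ]
}}

```text
time_s: 1.9
position: [0.445, -0.2619, 0.0044]
tool_rot: [[0.974, -0.225, 0.001], [-0.225, -0.974, -0.001], [0.001, 0.001, -1.0]]
ft_force: [0.9, -0.0, -0.7]
grip_width: -0.0
gripper_force: 0.0
```

Emit:
{"fn": "drive_tool", "kwargs": {
  "series": [
    [[0, 0, 0.001], 0, 0],
    [[0, 0, 0.002], 0, 0],
    [[0, 0, 0.0025], 0, 0],
    [[0, 0, 0.0025], 0, 0]
  ]
}}

```text
time_s: 2.3
position: [0.445, -0.2618, 0.0025]
tool_rot: [[0.974, -0.225, 0.001], [-0.225, -0.974, -0.001], [0.001, 0.001, -1.0]]
ft_force: [-3.1, 2.0, 14.0]
grip_width: -0.0001
gripper_force: 7.0
```

14 N of contact force. I drag the first half along +x.

Emit:
{"fn": "drive_tool", "kwargs": {
  "series": [
    [[0.005, -0.001, 0], 0, 0],
    [[0.012, -0.003, 0], 0, 0],
    [[0.02, -0.0045, 0], 0, 0],
    [[0.028, -0.0065, 0], 0, 0],
    [[0.036, -0.0083, 0], 0, 0],
    [[0.044, -0.01, 0], 0, 0],
    [[0.049, -0.0113, 0], 0, 0],
    [[0.049, -0.0113, 0], 0, 0]
  ]
}}

```text
time_s: 3.1
position: [0.4953, -0.262, 0.0025]
tool_rot: [[0.974, -0.224, 0.0], [-0.224, -0.974, -0.001], [0.0, 0.001, -1.0]]
ft_force: [-4.4, 0.8, 12.5]
grip_width: -0.0
gripper_force: 6.3
```

```bash
python3 - <<'E'
from h import *
d=grab('side')
cv2.imwrite('pics/c3.png',cv2.resize(d['img'][225:325,290:410,::-1],None,fx=5,fy=5,interpolation=3))
E
```

```text
(no output)
```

View pics/c3.png

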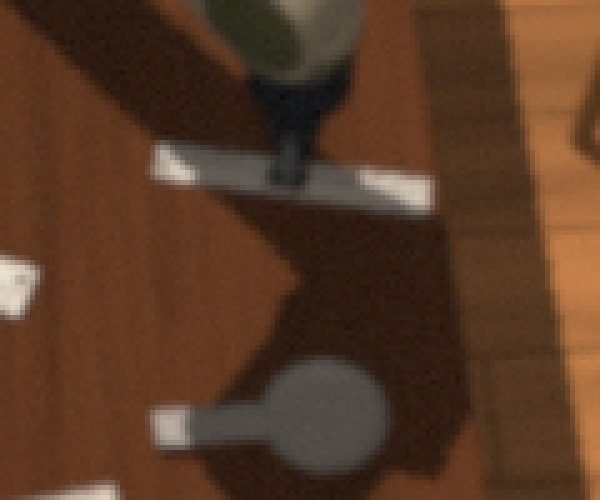

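The ruler follows the finger. End A is at crop (433,195), just short of the edge (~443). I drag the rest.

Emit:
{"fn": "drive_tool", "kwargs": {
  "series": [
    [[0.005, -0.001, 0], 0, 0],
    [[0.012, -0.003, 0], 0, 0],
    [[0.02, -0.0045, 0], 0, 0],
    [[0.028, -0.0065, 0], 0, 0],
    [[0.036, -0.0083, 0], 0, 0],
    [[0.044, -0.01, 0], 0, 0],
    [[0.049, -0.0113, 0], 0, 0],
    [[0.049, -0.0113, 0], 0, 0]
  ]
}}

```text
time_s: 3.95
position: [0.5458, -0.2621, 0.0026]
tool_rot: [[0.974, -0.225, 0.0], [-0.225, -0.974, -0.001], [0.001, 0.001, -1.0]]
ft_force: [-3.1, 0.9, 10.6]
grip_width: 0.0003
gripper_force: 5.3
```

```bash
python3 - <<'E'
from h import *
d=grab('side')
cv2.imwrite('pics/c4.png',cv2.resize(d['img'][225:325,290:410,::-1],None,fx=5,fy=5,interpolation=3))
E
```

```text
(no output)
```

View pics/c4.png

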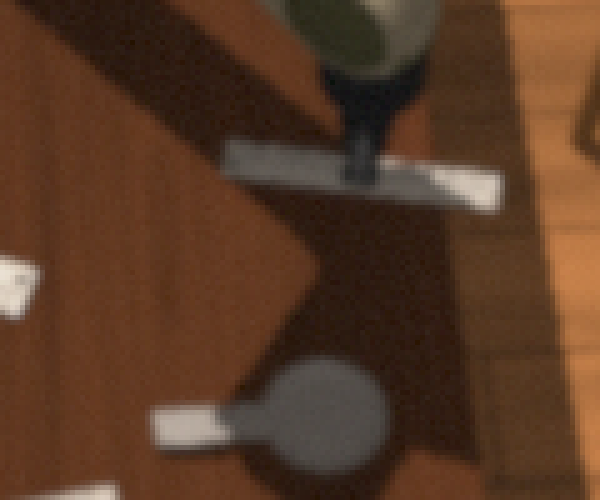

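End A now hangs past the edge: A is at crop (502,192), B at (222,158), and the edge is at ~(440,192).

```bash
python3 - <<'E'
from h import *
d=grab('side')
f=lambda L:[(290+(u+.5)/5-.5,225+(v+.5)/5-.5) for u,v in L]
P=px2w(d,f([(222,158),(502,192)]),.0025)[:,:2];print(P,np.linalg.norm(P[1]-P[0]),px2w(d,f([(441,192)]),0))
e=P[1]-P[0];a=np.degrees(np.arctan2(e[1],e[0]))
# near fingertip: crop end A corners
print('ang',a)
P=px2w(d,f([(502,171),(500,213)]),.0025)[:,:2];print(P,P.mean(0))
# tray by depth: floor/wall of bay
t=grab('top'); f2=lambda L:[(205+(u+.5)/5.5-.5,130+(v+.5)/5.5-.5) for u,v in L]
W=px2w(t,f2([(73,113),(290,88),(328,494),(113,517)]),.024)[:,:2];print('tray',W,W.mean(0))
x=(W[1]+W[0]-W[2]-W[3]);print(np.degrees(np.arctan2(x[1],x[0])),np.linalg.norm(x)/2,np.linalg.norm(W[0]-W[1]))
E
```

```text
[[ 0.44550061 -0.23938528]
 [ 0.64656633 -0.28208058]] 0.20554880330314335 [[ 0.60266426 -0.27756     0.        ]]
ang -11.988401928513957
[[ 0.64911417 -0.26411214]
 [ 0.64260734 -0.29973975]] [ 0.64586075 -0.28192594]
tray [[0.55631294 0.36242255]
 [0.57571036 0.22872559]
 [0.32506724 0.19416114]
 [0.30721746 0.32391496]] [0.441077   0.27730606]
8.318865440585057 0.2525263371294635 0.1350967728569916
```

Emit:
{"fn": "drive_tool", "kwargs": {
  "series": [
    [[0, 0, -0.02], 0, 0],
    [[0, 0, -0.05], 0, 0.05],
    [[0.04, -0.0015, -0.06], 0, 0.05],
    [[0.0875, -0.003, -0.06], 0, 0.05],
    [[0.0875, -0.003, -0.06], 0, 0.05],
    [[0.0875, -0.003, -0.06], 0, 0.05],
    [[0.0875, -0.003, -0.04], 0, 0.05],
    [[0.0875, -0.003, -0.025], 0, 0.05],
    [[0.0875, -0.003, -0.01], 0, 0.05],
    [[0.0875, -0.003, 0], 0, 0.05],
    [[0.0875, -0.003, 0.005], 0, 0.05],
    [[0.0875, -0.003, 0.005], 0, 0.05]
  ],
  "newtons": 60
}}

```text
time_s: 5.3
position: [0.6311, -0.2784, -0.0043]
tool_rot: [[0.974, -0.225, -0.001], [-0.225, -0.974, 0.001], [-0.001, -0.0, -1.0]]
ft_force: [0.7, 0.1, -0.9]
grip_width: 0.0499
gripper_force: 0.0
```

```bash
python3 - <<'E'
from h import *
d=grab('side')
cv2.imwrite('pics/c5.png',cv2.resize(d['img'][225:325,290:410,::-1],None,fx=5,fy=5,interpolation=3))
E
```

```text
(no output)
```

View pics/c5.png

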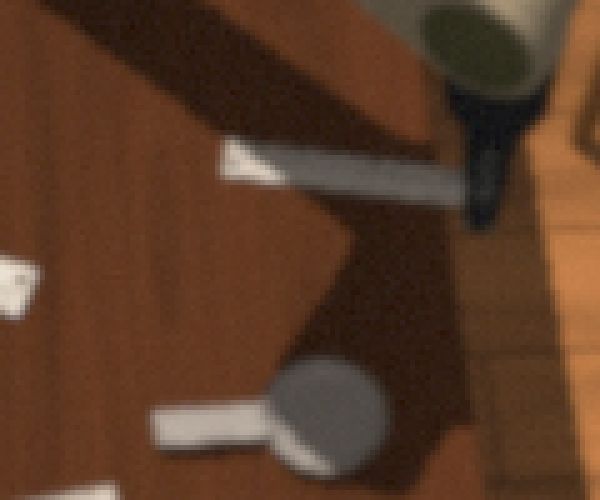

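The open fingers straddle end A at crop (485,190), clear of the edge. I close.

Emit:
{"fn": "drive_tool", "kwargs": {
  "series": [
    [[0, 0, 0], 0, 0.03],
    [[0, 0, 0], 0, 0.02],
    [[0, 0, 0], 0, 0.02],
    [[0, 0, 0], 0, 0.02],
    [[0, 0, 0], 0, 0.02],
    [[0, 0, 0], 0, 0.02]
  ],
  "newtons": 60
}}

```text
time_s: 5.95
position: [0.6317, -0.2787, -0.0032]
tool_rot: [[0.974, -0.225, 0.001], [-0.225, -0.974, -0.001], [0.001, 0.0, -1.0]]
ft_force: [1.2, 0.8, 3.9]
grip_width: 0.0272
gripper_force: 59.0
```

Emit:
{"fn": "drive_tool", "kwargs": {
  "series": [
    [[0, 0, -0.003], 0, 0.02],
    [[0, 0, -0.008], 0, 0.02],
    [[0, 0, -0.015], 0, 0.02],
    [[0, 0, -0.025], 0, 0.02],
    [[0, 0, -0.035], 0, 0.02],
    [[0, 0, -0.045], 0, 0.02],
    [[0, 0, -0.05], 0, 0.02],
    [[0, 0, -0.05], 0, 0.02]
  ]
}}

```text
time_s: 6.75
position: [0.6317, -0.2787, 0.0475]
tool_rot: [[0.974, -0.225, 0.002], [-0.225, -0.974, -0.001], [0.002, 0.001, -1.0]]
ft_force: [0.4, -0.5, 0.1]
grip_width: 0.0272
gripper_force: 59.1
```

```bash
python3 - <<'E'
from h import *
d=grab('side')
cv2.imwrite('pics/c6.png',cv2.resize(d['img'][205:325,290:410,::-1],None,fx=5,fy=5,interpolation=3))
E
```

```text
(no output)
```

View pics/c6.png

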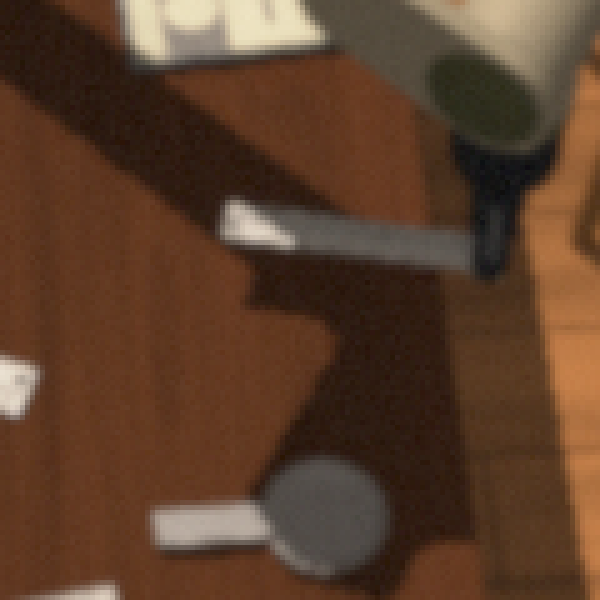

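The ruler lifts level, held by end A; its shadow has separated at crop (250,300). I check the droop and compute the move to the tray.

```bash
python3 - <<'E'
from h import *
d=viewer.get_image('side')
o=env.observe();p=np.array(o['position']);ax=np.array(o['tool_rot'])[:,0]
A=p+ax*0.0135
f=lambda u,v:np.array((290+(u+.5)/5-.5,205+(v+.5)/5-.5))
print('B pix obs',f(222,222))
for z in (-.02,-.01,0,.01):
    B=A-ax*.2;B[2]+=z;print(z,w2px(d,B))
c=np.array([.441,.2773]);th=np.radians(8.3);x=np.array([np.cos(th),np.sin(th)]);y=np.array([-x[1],x[0]])
# tray inside total 125 = 26 + 3 + 96 ; bay centre offset +y = 62.5-48
b=c+y*.0145; print('bay',b,'TCP goal',b+x*.0865)
R=np.array(o['tool_rot']);D=np.r_[b+x*.0865-p[:2],0];print('tool shift',R.T@D, 'yaw now',np.degrees(np.arctan2(R[1,0],R[0,0])))
for zz in(0.004,):
  t=viewer.get_image('top');f2=lambda L:[(205+(u+.5)/5.5-.5,130+(v+.5)/5.5-.5) for u,v in L]
  # divider top line and left wall top
  print(px2w(t,f2([(243,100),(283,490)]),.02),px2w(t,f2([(73,113),(113,517)]),.024))
E
```

```text
B pix obs [334. 249.]
-0.02 [[335.09710217 251.8785147 ]]
-0.01 [[335.12639068 250.34469696]]
0 [[335.1559078  248.79779728]]
0.01 [[335.18565609 247.23765434]]
bay [0.43890684 0.29164812] TCP goal [0.52450082 0.30413494]
tool shift [-2.35062670e-01 -5.43573998e-01  1.57133719e-04] yaw now -13.003668262844732
[[0.56828351 0.2580471  0.02      ]
 [0.32703984 0.22204402 0.02      ]] [[0.55631294 0.36242255 0.024     ]
 [0.30721746 0.32391496 0.024     ]]
```

Level to within a few mm. I carry it to above the tray.

Emit:
{"fn": "drive_tool", "kwargs": {
  "series": [
    [[0, 0, -0.02], 0, 0.02],
    [[0, 0, -0.045], 0, 0.02],
    [[-0.006, -0.015, -0.06], -1, 0.02],
    [[-0.019, -0.045, -0.07], -2, 0.02],
    [[-0.033, -0.077, -0.07], -3, 0.02],
    [[-0.048, -0.111, -0.07], -4, 0.02],
    [[-0.063, -0.146, -0.07], -5.5, 0.02],
    [[-0.078, -0.181, -0.07], -7, 0.02],
    [[-0.093, -0.216, -0.07], -8.5, 0.02],
    [[-0.108, -0.251, -0.07], -10, 0.02],
    [[-0.123, -0.286, -0.07], -11.5, 0.02],
    [[-0.138, -0.321, -0.07], -13, 0.02],
    [[-0.153, -0.356, -0.07], -14.5, 0.02],
    [[-0.168, -0.391, -0.07], -16, 0.02],
    [[-0.183, -0.426, -0.07], -17.5, 0.02],
    [[-0.198, -0.461, -0.07], -19, 0.02],
    [[-0.212, -0.493, -0.07], -20, 0.02],
    [[-0.224, -0.52, -0.07], -21, 0.02],
    [[-0.232, -0.536, -0.07], -21, 0.02],
    [[-0.235, -0.5435, -0.07], -21, 0.02]
  ]
}}

```text
time_s: 8.9
position: [0.5229, 0.3059, 0.1159]
tool_rot: [[0.99, 0.142, -0.001], [0.142, -0.99, -0.0], [-0.001, -0.0, -1.0]]
ft_force: [0.3, -0.3, -0.9]
grip_width: 0.0272
gripper_force: 59.2
```

Emit:
{"fn": "drive_tool", "kwargs": {
  "series": [
    [[0, 0, 0], 0, 0.02],
    [[0, 0, 0], 0, 0.02],
    [[0, 0, 0], 0, 0.02]
  ]
}}

```text
time_s: 9.2
position: [0.5249, 0.303, 0.1163]
tool_rot: [[0.99, 0.138, -0.0], [0.138, -0.99, -0.0], [-0.0, 0.0, -1.0]]
ft_force: [0.2, 0.5, -0.0]
grip_width: 0.0269
gripper_force: 59.2
```

```bash
python3 - <<'E'
from h import *
d=grab('side')
cv2.imwrite('pics/c7.png',cv2.resize(d['img'][90:190,270:390,::-1],None,fx=5,fy=5,interpolation=3))
E
```

```text
(no output)
```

View pics/c7.png

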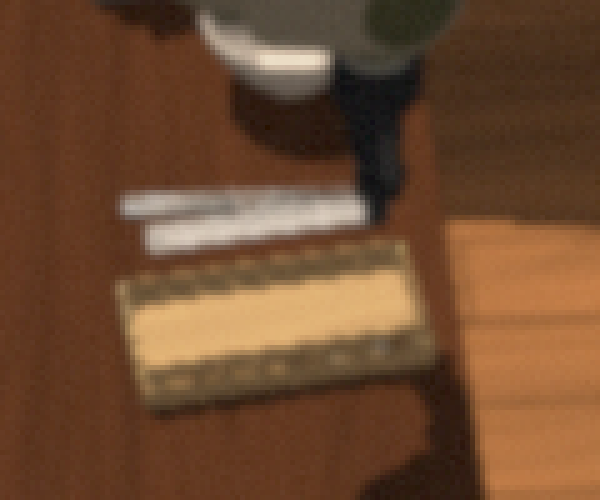

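The ruler is held level above the tray (crop x 145–370), aligned with it. I lower it.

Emit:
{"fn": "drive_tool", "kwargs": {
  "series": [
    [[0, 0, 0.01], 0, 0.02],
    [[0, 0, 0.03], 0, 0.02],
    [[0, 0, 0.05], 0, 0.02],
    [[0, 0, 0.068], 0, 0.02],
    [[0, 0, 0.082], 0, 0.02],
    [[0, 0, 0.092], 0, 0.02],
    [[0, 0, 0.1], 0, 0.02],
    [[0, 0, 0.104], 0, 0.02],
    [[0, 0, 0.104], 0, 0.02],
    [[0, 0, 0.104], 0, 0.02]
  ]
}}

```text
time_s: 10.25
position: [0.525, 0.304, 0.0128]
tool_rot: [[0.99, 0.139, 0.001], [0.139, -0.99, 0.0], [0.001, -0.0, -1.0]]
ft_force: [0.8, -0.0, -0.0]
grip_width: 0.0274
gripper_force: 59.2
```

```bash
python3 - <<'E'
from h import *
d=grab('side')
cv2.imwrite('pics/c8.png',cv2.resize(d['img'][110:190,270:390,::-1],None,fx=6,fy=6,interpolation=3))
E
```

```text
(no output)
```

View pics/c8.png

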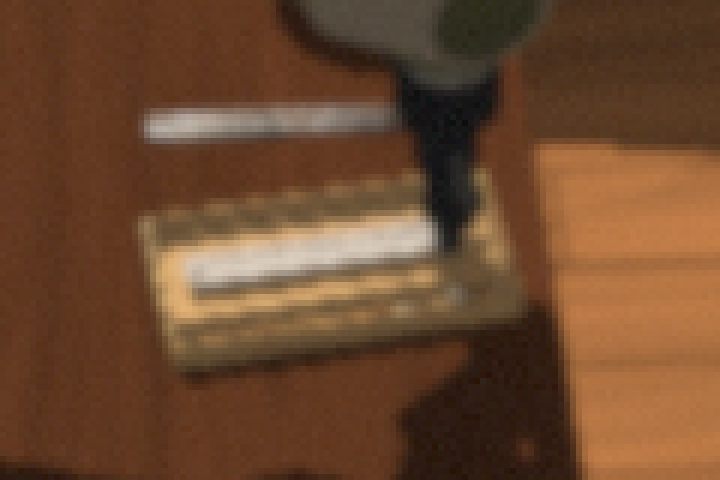

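The ruler is inside the bay, just above the floor (crop 190–440, ~255). I lower to contact in small steps.

Emit:
{"fn": "drive_tool", "kwargs": {
  "series": [
    [[0, 0, 0.003], 0, 0.02],
    [[0, 0, 0.005], 0, 0.02],
    [[0, 0, 0.0065], 0, 0.02],
    [[0, 0, 0.0075], 0, 0.02],
    [[0, 0, 0.0075], 0, 0.02]
  ]
}}

```text
time_s: 10.8
position: [0.5246, 0.3039, 0.0047]
tool_rot: [[0.99, 0.139, -0.0], [0.139, -0.99, -0.0], [-0.0, 0.0, -1.0]]
ft_force: [-0.4, -0.2, -0.8]
grip_width: 0.0267
gripper_force: 59.2
```

Emit:
{"fn": "drive_tool", "kwargs": {
  "series": [
    [[0, 0, 0.0007], 0, 0.02],
    [[0, 0, 0.0014], 0, 0.02],
    [[0, 0, 0.0014], 0, 0.02]
  ]
}}

```text
time_s: 11.1
position: [0.5248, 0.304, 0.004]
tool_rot: [[0.99, 0.139, 0.0], [0.139, -0.99, 0.0], [0.001, -0.0, -1.0]]
ft_force: [-1.8, -1.0, 4.4]
grip_width: 0.0268
gripper_force: 61.9
```

Emit:
{"fn": "drive_tool", "kwargs": {
  "series": [
    [[0, 0, 0.0005], 0, 0.02],
    [[0, 0, 0.001], 0, 0.02],
    [[0, 0, 0.001], 0, 0.02]
  ]
}}

```text
time_s: 11.4
position: [0.5248, 0.304, 0.0039]
tool_rot: [[0.99, 0.139, 0.001], [0.139, -0.99, 0.0], [0.001, -0.0, -1.0]]
ft_force: [-4.9, -2.0, 13.2]
grip_width: 0.0269
gripper_force: 66.4
```

Fingertips are on the floor, with the ruler 1–3 mm above it at most. I ease off, soften the grip, and open slowly.

Emit:
{"fn": "drive_tool", "kwargs": {
  "series": [
    [[0, 0, -0.001], 0, 0.02],
    [[0, 0, -0.001], 0, 0.024],
    [[0, 0, -0.001], 0, 0.026],
    [[0, 0, -0.001], 0, 0.027],
    [[0, 0, -0.001], 0, 0.028],
    [[0, 0, -0.001], 0, 0.029],
    [[0, 0, -0.001], 0, 0.03],
    [[0, 0, -0.001], 0, 0.032],
    [[0, 0, -0.001], 0, 0.035],
    [[0, 0, -0.001], 0, 0.04],
    [[0, 0, -0.001], 0, 0.046],
    [[0, 0, -0.001], 0, 0.046]
  ],
  "newtons": 20
}}

```text
time_s: 12.6
position: [0.5246, 0.3039, 0.0032]
tool_rot: [[0.99, 0.139, -0.0], [0.139, -0.99, -0.0], [-0.0, 0.0, -1.0]]
ft_force: [-0.3, -0.7, 0.0]
grip_width: 0.046
gripper_force: 0.0
```

Emit:
{"fn": "drive_tool", "kwargs": {
  "series": [
    [[0, 0, -0.005], 0, 0.046],
    [[0, 0, -0.015], 0, 0.046],
    [[0, 0, -0.03], 0, 0.046],
    [[0, 0, -0.05], 0, 0.046],
    [[0, 0, -0.08], 0, 0.046],
    [[0, 0, -0.11], 0, 0.046],
    [[0, 0, -0.14], 0, 0.046],
    [[-0.04, 0.04, -0.16], 0, 0.046],
    [[-0.08, 0.08, -0.17], 0, 0.046],
    [[-0.1, 0.12, -0.18], 0, 0.046],
    [[-0.1, 0.16, -0.18], 0, 0.046],
    [[-0.1, 0.2, -0.18], 0, 0.046],
    [[-0.1, 0.24, -0.18], 0, 0.046],
    [[-0.1, 0.28, -0.18], 0, 0.046],
    [[-0.1, 0.32, -0.18], 0, 0.046],
    [[-0.1, 0.32, -0.18], 0, 0.046],
    [[-0.1, 0.32, -0.18], 0, 0.046]
  ]
}}

```text
time_s: 14.3
position: [0.4701, -0.0272, 0.184]
tool_rot: [[0.991, 0.137, 0.001], [0.137, -0.991, 0.0], [0.001, -0.0, -1.0]]
ft_force: [0.2, 0.7, 0.2]
grip_width: 0.0461
gripper_force: 0.0
```

```bash
python3 - <<'E'
from h import *
d=grab('side');t=grab('top')
a=cv2.resize(d['img'][90:190,270:390,::-1],None,fx=3.3,fy=3.3,interpolation=3);b=cv2.resize(t['img'][130:230,155:275,::-1],None,fx=3.3,fy=3.3,interpolation=3)
cv2.imwrite('pics/c9.png',np.hstack([a,b]))
E
```

```text
(no output)
```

View pics/c9.png

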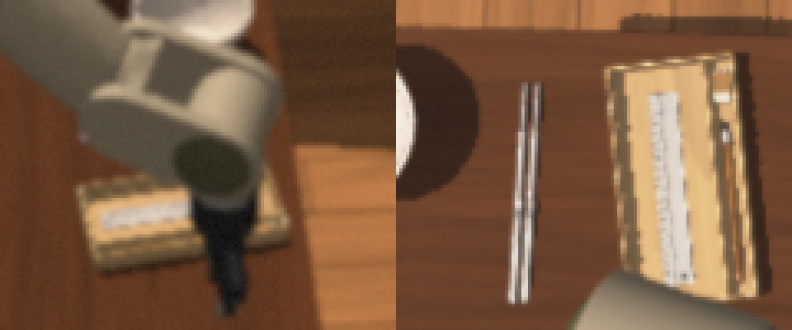

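The ruler lies flat in the middle of the wide bay (right half, (670,190)), with the chopsticks, pencil and eraser where they were and the gripper clear. I hand in.

```bash
python3 -c "
from rig import env
print(env.close_job())"
```

```text
the job is handed in; nothing more can be done
None
```

The aluminium ruler lies flat in the tray's wide compartment, let go with the fingertips on the tray floor; the job is handed in (about 14 s on the robot clock), but no verdict came back.

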